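# Bed a bar against the stop of a drill jig and clamp it

## Task

Load the drill jig: push the aluminium bar near its free end so that it swings about the jig's locating pin until it beds without a gap against the tip of the stop screw, and hold it firmly home there for a moment. Then press the black cam lever down until the cam bites and the bar stays firmly clamped against the stop, and let go. The bar is soft: never push on it or on the stop with more than about 25 N, and do not overtighten the cam (more than about 60 N on the bar marks it).

Things in the scene. Friction and masses are not known exactly. Their poses are not given: they have to be found in the camera images.
- drill_jig: grey base plate 175 x 232 x 15 mm, fixed to the bench at a varying place and heading. Origin: axis of its upright locating pin (12 mm thick, top 41 mm up), at bench level. x points away from the robot to the dark brackets, z up. The plate spans x -110..+65, y -200..+32 mm. The clamped bar lies along its -y (heading within 0.02 rad).
- drill_bush (a point): top centre of the steel drill bush, jig frame x 0, y -112, z 51 mm, in an arm 26 mm wide that reaches over the bar to x = -14 mm from the +x side. Also on that side: a cam bracket at y = -60 (up to z 53, over the bar to x = -8 mm) and a stop block at y = -165 (x 42..58, up to z 39 mm). The bar slides freely under arm and bracket.
- bar: loose aluminium flat bar 40 x 217 x 12 mm, 0.2 to 0.45 kg, flat on the base plate, end hole over the locating pin (about 1 mm play). Origin: hole centre, underside. It spans y +22..-195 mm, x -20 (face to push) to +20 mm (face that meets the stop). At the start its free end is swung 0.22 to 0.5 rad towards the robot (negative yaw in the jig frame). Sliding it takes up to about 4 N.
- stop_screw: fixed steel set screw, 8 mm thick, along the jig's x in the stop block; its reach differs from run to run by up to 3 mm either way. Origin: centre of its tip, 21 mm above the bench, at jig y = -165 mm, x about +20 mm. Its x points from the tip away from the robot. The bar's +x face beds on the tip.
- cam_lever (a joint): cam and lever angle, rad, about a level axle along the jig's y at x 6, y -60, z 42 mm: 0 = lever 45 deg up, pointing to -x; 1.0 = 12 deg below level. Starts 0 to 0.2, grows as the lever goes down, stays where left (0.22 N m friction, 3 N at the pad). Axle height varies by 1.3 mm, so it bites between 0.5 and 0.9: feel for it; then 0.1 rad is 0.8 mm squeeze. A good clamp takes 6 to 10 N at the pad.
- lever_pad (a point): middle of the upper face of the lever's black pad (44 mm along the lever, 24 mm wide, 10 mm thick; the lever's centre line runs through the axle), 68 mm out from the axle. Press it down from above; it moves with the lever.

How it is judged:
By the outcome, as a careful person would: the job done as asked, in the order asked, and still so for the second after the job is handed in, with the robot touching nothing.
It also fails if it takes over 59 s, if anything falls off the work surface, if the arm or the gripper's body presses on something with over 40 N, if the wrist force passes 120 N, or if a joint passes its speed limit or range.

## Robot

A 6-joint arm with a two-finger parallel gripper is mounted at the origin on a cart in front of the work surface, level with it; the furniture and walls round the work are solid. World frame = base frame: x ahead of the robot, y to its left, z up, the work surface at z = 0. Lengths are in mm, angles in rad, forces in N, time in s.
With the tool pointing down it reaches from about 275 to 825 mm from the base axis. Payload 5.2 kg.
Tool frame: the origin (TCP) lies midway between the tips of the shut fingers; the grasp point (between the pads) lies 19 mm behind it; z points along the fingers, y is the line along which they close (so a half turn about z gives the same grasp; the last joint's range is limited). The gripper opens to 93 mm and grips with 3 to 60 N. Pads are 15 mm wide; open, the fingers measure 128 mm over their backs; the gripper's body (75 mm by 188 mm) begins 65 mm behind the grasp point.
Start: joints at [-1.522, 0.259, 1.535, -0, 1.348, -0.203], TCP at [137.052, -532.655, 188.753] pointing down, gripper open.
Joint ranges: [-3.14, 3.14], [-0.91, 2.08], [0.19, 2.58], [-1.22, 4.36], [0.22, 2.71], [-3.12, 3.12]. Speed limits (rad/s): [2.57, 2.57, 3.14, 3.14, 3.14, 3.14].

## Interface

Orientations are given as a 3x3 rotation matrix whose columns are the frame's x, y, z axes.
In Python, from station import state, read_camera, camera_model, r gives the robot as it stands.
- The arm moves only by the tool jog_arm, never from a script. Its argument "rows" is a list of rows, each a list of 3 entries, a list of its own where there are three numbers: the shift along the world's x, y, z in m, then the turn, a rotation vector about the world's x, y, z in degrees, then the closure in counts, from 0 (fully open) to 255 (shut). In form: [[[x, y, z], [ax, ay, az], jaw], ...]. A call has 1 to 12 rows; each row shifts and turns the commanded pose from where the row before left it; what a row does not reach is not made up. A row lasts 1/8 s, in which the tool goes at most 62.5 mm and 10.7 degrees, less where a joint would pass 70% of its speed; a pose out of reach is approached as far as the arm can. A call is refused whole if a number of a shift passes 0.0625 or a number of a turn 10.7, either way. A call with a gripper value outside its range is refused whole. The fingers move at their own pace and stop on an object; "grip_force" is the grip in N (left out, the last holds). Time passes only in rows, so rows that do not move let the fingers close. It gives the time, the measured TCP pose, the force, the opening and the grip force at its end, in the units of the state.
- state(): the state, without advancing time (a new reading comes with each control period).
- read_camera(name): name is "side" or "top" or "wrist"; returns the picture (384x512x3 uint8, red, green, blue); there is no depth.
- camera_model(name): a dict with "fovy" (degrees; the focal length in pixels is half the picture's height over the tangent of half this angle, whatever the lens; pixels are square), "cx", "cy" (the principal point, pixels), "extrinsics" (4x4, takes a point from world to camera coordinates); the wrist camera has in their place "T_tool_cam" (4x4, takes a point from camera to tool coordinates, whose origin is the TCP and whose axes are the flange's). Camera axes: x right, y up, looking along -z (the intrinsics and any distortion apply to the point x, -y, -z); pixel columns grow to the right and rows downward; lengths in mm; the calibration is good to about 2 mm. A picture is of the moment at which its call begins: read the wrist's pose just before it. camera_model takes no time and is no camera call.
- r.hand_in(): hands the job in; it is judged then, once.
The state is a dict: "time": time; "joints": joint angles; "dq": joint speeds; "joint_efforts": joint torques, N m; "position": TCP position; "eef_rot": TCP orientation; "ft_force": force on the tool from outside, world axes, zero at the start; "wrist_torque": the same for the moment, N m; "opening": finger opening in mm; "gripper_force": force on a finger pad.
Only numpy, scipy, OpenCV 4.12 (cv2) and the standard library are available. Lean on these libraries where they do the work, as an engineer would, in place of code of your own. Each camera call takes 0.05 s, during which the arm holds its last target. There are 200 camera calls.

## Working session

There is one attempt and no reset: what is moved stays moved. The work goes in short steps, Python scripts to look and compute and a tool call to move; the robot and the scene stay as the last step left them, time stands still between calls to the robot, and variables do not carry over. Pictures are saved under pics/ and viewed, at most 10 in all, crops included, and the job is handed in when it is done.

Besides the shell and the picture viewer there is one more tool, called after ">>>" as name([rows], argument=value, ...), one row to a line, values as JSON. jog_arm: Moves the arm, as the interface text tells. Its arguments: {"type":"object","properties":{"rows":{"type":"array","items":{"type":"array"}},"grip_force":{"type":"number"}},"required":["rows"]}

```bash
ls; mkdir -p pics
python3 - <<'E'
from station import state, read_camera, camera_model
import cv2,numpy as np
s=state();print(s['time'],s['position'],s['eef_rot'],s['opening'])
for n in ['top','side','wrist']:
    m=camera_model(n);print(n,{k:(np.round(v,3).tolist() if not isinstance(v,str) else v) for k,v in m.items()})
    cv2.imwrite(f'pics/{n}0.png',read_camera(n)[:,:,::-1])
E
```

```text
pics
0.0 [ 137.01137134 -532.03136846  187.91285184] [[ 9.68463118e-01  2.49156930e-01 -1.14521518e-04]
 [ 2.49156711e-01 -9.68461418e-01  1.84810817e-03]
 [ 3.49559286e-04 -1.81835840e-03 -9.99998286e-01]] 92.94035765243417
top {'fovy': 51.474, 'cx': 253.876, 'cy': 186.364, 'extrinsics': [[-0.013, -1.0, 0.0, -87.032], [0.988, -0.013, 0.153, -607.806], [-0.153, 0.002, 0.988, -840.681], [0.0, 0.0, 0.0, 1.0]]}
side {'fovy': 42.826, 'cx': 250.489, 'cy': 192.105, 'extrinsics': [[0.913, -0.409, -0.002, -569.904], [0.202, 0.446, 0.872, -163.974], [-0.355, -0.796, 0.489, -751.924], [0.0, 0.0, 0.0, 1.0]]}
wrist {'fovy': 61.763, 'cx': 258.556, 'cy': 191.364, 'T_tool_cam': [[0.001, 0.965, 0.263, 73.96], [1.0, -0.001, 0.0, 0.075], [0.0, 0.263, -0.965, -195.211], [0.0, 0.0, 0.0, 1.0]]}
```

View pics/top0.png

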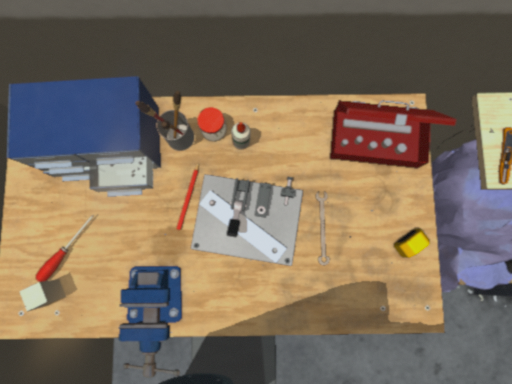

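View pics/side0.png

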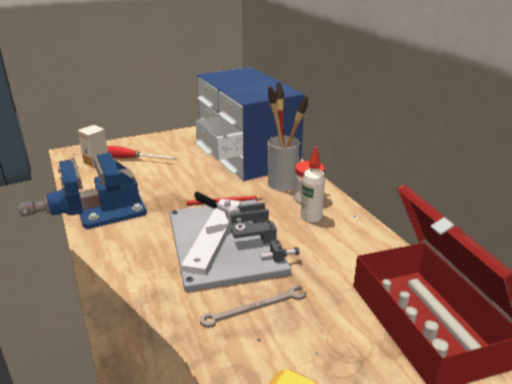

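The top view shows the jig plate (corners about (205,175), (302,190), (293,265), (192,248)), the pin near (212,202), the lever pad at (233,228) and the stop at (289,190). The side view shows the same jig, with the wrench clear of it. Next I'll extract the corners and view an enlarged crop.

```bash
cat > h.py <<'E'
import numpy as np,cv2
from station import state, read_camera, camera_model
def ray(n,uv,st=None):
    m=camera_model(n);f=192/np.tan(np.radians(m['fovy']/2))
    d=np.array([(uv[0]-m['cx'])/f,-(uv[1]-m['cy'])/f,-1.])
    if n=='wrist':
        T=np.eye(4);T[:3,:3]=st['eef_rot'];T[:3,3]=st['position'];C=T@np.array(m['T_tool_cam'])
    else: C=np.linalg.inv(np.array(m['extrinsics']))
    d=C[:3,:3]@d
    return C[:3,3],d/np.linalg.norm(d)
def onz(n,uv,z,st=None):
    o,d=ray(n,uv,st);return o+d*(z-o[2])/d[2]
def tri(rs):
    A=sum(np.eye(3)-np.outer(d,d) for o,d in rs);b=sum((np.eye(3)-np.outer(d,d))@o for o,d in rs)
    p=np.linalg.solve(A,b);return p,[np.linalg.norm(np.cross(p-o,d)) for o,d in rs]
E
python3 - <<'E'
from h import *
for n,(a,b,c,d) in {'top':(185,165,315,275),'side':(160,185,310,295)}.items():
    im=cv2.imread(f'pics/{n}0.png')[b:d,a:c]
    cv2.imwrite(f'pics/{n}0c.png',cv2.resize(im,None,fx=5,fy=5,interpolation=cv2.INTER_CUBIC))
for p in [(205,175),(302,190),(293,265),(192,248)]:print(onz('top',p,15).round())
E
```

```text
[640.  18.  15.]
[ 602. -206.   15.]
[ 432. -180.   15.]
[473.  46.  15.]
```

View pics/top0c.png

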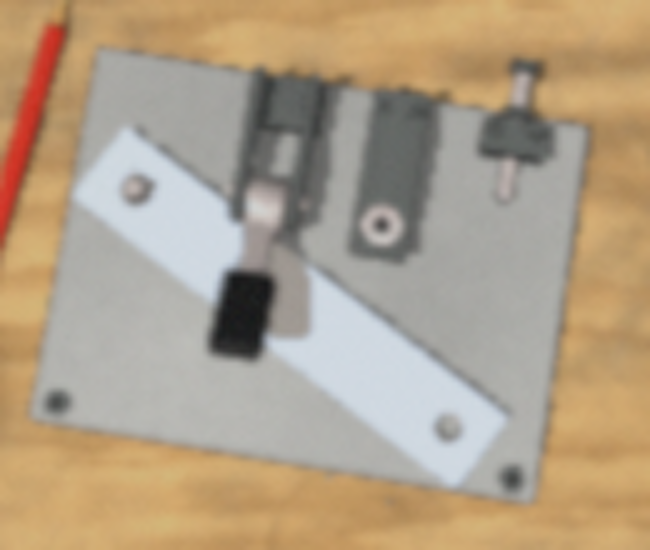

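View pics/side0c.png

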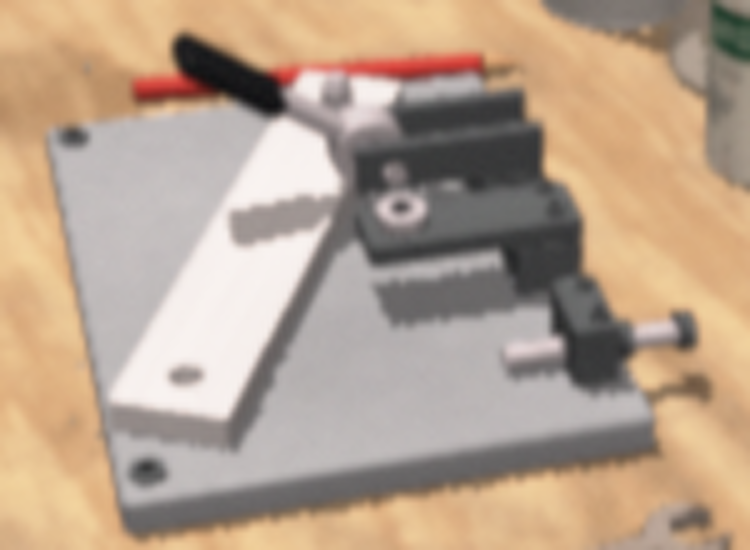

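The top crop shows the pin (132,188), bush (381,225), stop tip (502,202), bar free-end corners (510,413) and (460,487), and the pad at about (243,315). The side crop shows the pin top (337,82), bush (400,208), tip (507,352) and pad.

```bash
cat >> h.py <<'E'
def T(x,y): return ((x+.5)/5-.5+185,(y+.5)/5-.5+165)
def S(x,y): return ((x+.5)/5-.5+160,(y+.5)/5-.5+185)
E
python3 - <<'E'
from h import *
from scipy.optimize import least_squares
pts={'pintop':((132,187),(337,75)),'bush':((381,225),(400,208)),'tip':((502,202),(505,352)),'barA(+x)':((510,413),(233,420)),'barB(-x)':((460,487),(112,405)),'c1':((535,502),(122,510)),'c2':((590,125),(652,425)),'c3':((33,418),(50,130)),'padouter':((235,355),(180,48)),'padinner':((250,272),(280,95))}
M={}
for k,(a,b) in pts.items():
    p,e=tri([ray('top',T(*a)),ray('side',S(*b))]);M[k]=p;print(k,p.round(1),np.round(e,1))
J={'pintop':(0,0,41),'bush':(0,-112,51),'c1':(-110,-200,15),'c2':(65,-200,15),'c3':(-110,32,15)}
A=np.array([J[k] for k in J],float)[:,:2];B=np.array([M[k] for k in J])[:,:2]
ca,cb=A.mean(0),B.mean(0);H=(A-ca).T@(B-cb)
th=np.arctan2(H[0,1]-H[1,0],H[0,0]+H[1,1]);R=np.array([[np.cos(th),-np.sin(th)],[np.sin(th),np.cos(th)]])
t=cb-R@ca;print('jig',t.round(1),th.round(4));print((A@R.T+t-B).round(1))
for k in M: print(k,'jig', (R.T@(M[k][:2]-t)).round(1), M[k][2].round(1))
np.savez('jig.npz',t=t,th=th)
E
```

```text
pintop [574.7   1.   37.8] [0.9 0.9]
bush [ 554.6 -109.8   48.8] [0.4 0.4]
tip [ 567.6 -165.7   21.7] [1. 1.]
barA(+x) [ 472.3 -166.5   24.8] [0.7 0.7]
barB(-x) [ 439.9 -143.4   24.8] [0.4 0.4]
c1 [ 432.  -177.7   11. ] [0. 0.]
c2 [ 602.5 -207.7   10.5] [0.7 0.7]
c3 [473.   48.3  12.5] [0.7 0.7]
padouter [498.1 -47.8  92.9] [1.3 1.3]
padinner [533.1 -52.8  68.2] [0.2 0.2]
jig [ 5.747e+02 -1.000e-01] -0.1758
[[-0.1 -1.1]
 [ 0.5 -0.6]
 [-0.6 -0.1]
 [ 1.2 -0.6]
 [-1.   2.4]]
pintop jig [-0.1  1.1] 37.8
bush jig [  -0.6 -111.5] 48.8
tip jig [  22.  -164.4] 21.7
barA(+x) jig [ -71.6 -181.8] 24.8
barB(-x) jig [-107.6 -164.7] 24.8
c1 jig [-109.4 -199.8] 11.0
c2 jig [  63.7 -199.6] 10.5
c3 jig [-108.6   29.8] 12.5
padouter jig [-67.1 -60.4] 92.9
padinner jig [-31.7 -59.1] 68.2
```

>>> jog_arm([
  [[0.0228,0.0341,0],[0,0,-2.04],255],
  [[0.0228,0.0341,0],[0,0,-2.04],255],
  [[0.0228,0.0341,0],[0,0,-2.04],255],
  [[0.0228,0.0341,0],[0,0,-2.04],255],
  [[0.0228,0.0341,0],[0,0,-2.04],255],
  [[0.0228,0.0341,0],[0,0,-2.04],255],
  [[0.0228,0.0341,0],[0,0,-2.04],255],
  [[0.0228,0.0341,0],[0,0,-2.04],255],
  [[0.0228,0.0341,0],[0,0,-2.04],255],
  [[0.0228,0.0341,0],[0,0,-2.04],255],
  [[0.0228,0.0341,0],[0,0,-2.04],255],
  [[0.0228,0.0341,0],[0,0,-2.04],255],
])

```text
time: 1.65
position: [411.1, -122.2, 188.7]
eef_rot: [[0.984, -0.176, -0.0], [-0.176, -0.984, -0.0], [-0.0, 0.0, -1.0]]
ft_force: [-0.3, -0.2, -0.2]
opening: 0.3
gripper_force: 0.0
```

Run:
```python
from h import *
s=state();im=read_camera('wrist');cv2.imwrite('pics/w1.png',im[:,:,::-1]);np.savez('w1.npz',**{k:s[k] for k in('position','eef_rot')})
d=np.load('jig.npz');t,th=d['t'],float(d['th']);c,q=np.cos(th),np.sin(th);R=np.array([[c,-q],[q,c]])
print('tcp jig',R.T@(s['position'][:2]-t))
```

```text
tcp jig [-139.6779725  -148.79886805]
```

View pics/w1.png

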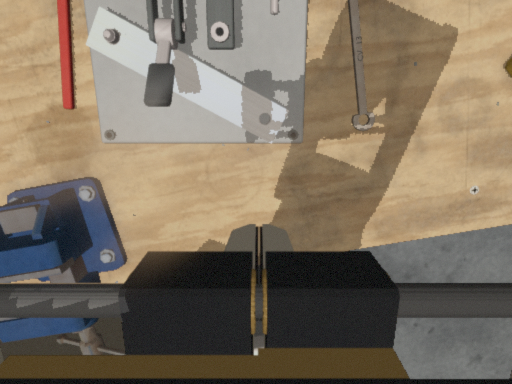

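The wrist view shows the pin (111,34), bush (220,32), stop tip (275,12), plate's near corners (103,143) and (303,143), and the pad (144–174, 64–106). I'll check these against the jig pose.

Run:
```python
from h import *
s=np.load('w1.npz');d=np.load('jig.npz');t,th=d['t'],float(d['th']);c,q=np.cos(th),np.sin(th);R=np.array([[c,-q],[q,c]])
for k,uv,z in [('pin',(110,33),41),('bush',(220,32),51),('tip',(275,12),21),('c3',(103,143),15),('c1',(303,143),15),('barA',(292,110),27)]:
    p=onz('wrist',uv,z,s);print(k,p.round(1),(R.T@(p[:2]-t)).round(1))
for k,uv,tp in [('bush',(220,32),(381,225)),('tip',(275,12),(502,202)),('pin',(110,33),(132,187))]:
    p,e=tri([ray('wrist',uv,s),ray('top',T(*tp))]);print(k,p.round(1),np.round(e,1))
```

```text
pin [574.9  -3.6  41. ] [ 0.8 -3.5]
bush [ 554.8 -110.2   51. ] [  -0.3 -111.9]
tip [ 569.6 -166.9   21. ] [  24.2 -165.1]
c3 [472.4  48.1  15. ] [-109.1   29.6]
c1 [ 432.4 -177.2   15. ] [-109.2 -199.2]
barA [ 471.2 -169.    27. ] [ -72.3 -184.4]
bush [ 554.3 -109.9   52.2] [0.5 0.5]
tip [ 564.3 -164.3   43.6] [0.6 0.6]
pin [576.3   1.4  29.9] [1.7 1.7]
```

The jig pose agrees to about 1 mm. I'll descend beside the plate.

>>> jog_arm([
  [[0,0,-0.04],[0,0,0],255],
  [[0,0,-0.04],[0,0,0],255],
  [[0,0,-0.04],[0,0,0],255],
  [[0,0,-0.03],[0,0,0],255],
  [[0,0,-0.0175],[0,0,0],255],
  [[0,0,0],[0,0,0],255],
])

```text
time: 2.45
position: [409.3, -122.8, 20.1]
eef_rot: [[0.985, -0.175, -0.003], [-0.175, -0.985, 0.002], [-0.003, -0.001, -1.0]]
ft_force: [0.0, -0.3, -0.1]
opening: 0.3
gripper_force: 0.0
```

>>> jog_arm([
  [[0.0057,-0.0022,0],[0,0,0],255],
  [[0.0057,-0.0022,0],[0,0,0],255],
  [[0.0057,-0.0022,0],[0,0,0],255],
  [[0.0038,-0.0014,0],[0,0,0],255],
  [[0.0038,-0.0014,0],[0,0,0],255],
  [[0.0038,-0.0014,0],[0,0,0],255],
  [[0.0038,-0.0014,0],[0,0,0],255],
  [[0.0038,-0.0014,0],[0,0,0],255],
  [[0.0057,-0.0022,0],[0,0,0],255],
  [[0.0057,-0.0022,0],[0,0,0],255],
])

```text
time: 3.7
position: [458.6, -141.6, 21.3]
eef_rot: [[0.985, -0.175, 0.0], [-0.175, -0.985, -0.0], [0.0, 0.0, -1.0]]
ft_force: [-0.8, -0.6, 0.2]
opening: 0.8
gripper_force: 0.0
```

>>> jog_arm([
  [[0.0057,-0.0022,0],[0,0,0],255],
  [[0.0057,-0.0022,0],[0,0,0],255],
  [[0.0057,-0.0022,0],[0,0,0],255],
  [[0.0057,-0.0022,0],[0,0,0],255],
  [[0.0057,-0.0022,0],[0,0,0],255],
  [[0.0057,-0.0022,0],[0,0,0],255],
  [[0.0057,-0.0022,0],[0,0,0],255],
  [[0.0038,-0.0014,0],[0,0,0],255],
])

```text
time: 4.7
position: [502.2, -158.4, 21.2]
eef_rot: [[0.985, -0.175, 0.0], [-0.175, -0.985, -0.0], [0.0, 0.0, -1.0]]
ft_force: [-0.4, 0.8, -0.0]
opening: 0.1
gripper_force: 0.0
```

Run:
```python
from h import *
s=state();print(s['position'].round(1),s['ft_force'].round(2))
im=read_camera('wrist')[:,:,::-1];tp=read_camera('top')[165:275,185:315,::-1]
a=np.zeros((384,800,3),np.uint8);a[:,:400]=im[:,56:456];a[:338,400:]=cv2.resize(tp,(400,338),interpolation=cv2.INTER_CUBIC);cv2.imwrite('pics/m2.png',a)
```

```text
[ 502.2 -158.4   21.2] [-0.43  0.8  -0.01]
```

View pics/m2.png

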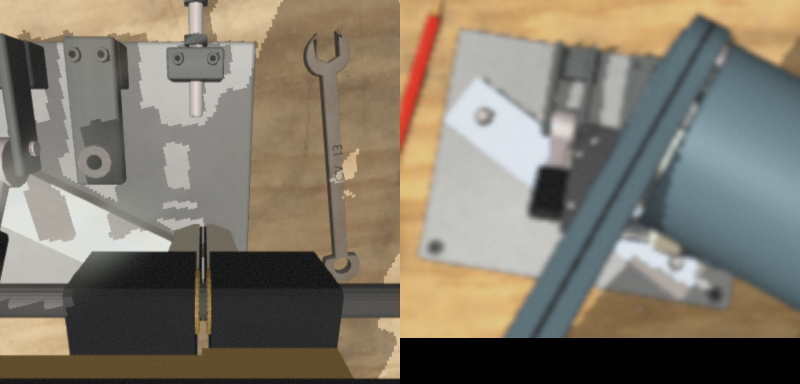

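The combined picture doesn't look right. In the wrist half, the bar's edge still slopes about 27° ((30,170) to (170,240)). In the top half, the bar's hole is still near (677,262). So the bar seems hardly moved, and I'll check from the side.

Run:
```python
from h import *
im=read_camera('side')[150:310,140:320,::-1]
cv2.imwrite('pics/s3.png',cv2.resize(im,None,fx=3.7,fy=3.7,interpolation=cv2.INTER_CUBIC))
```

```text
(no output)
```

View pics/s3.png

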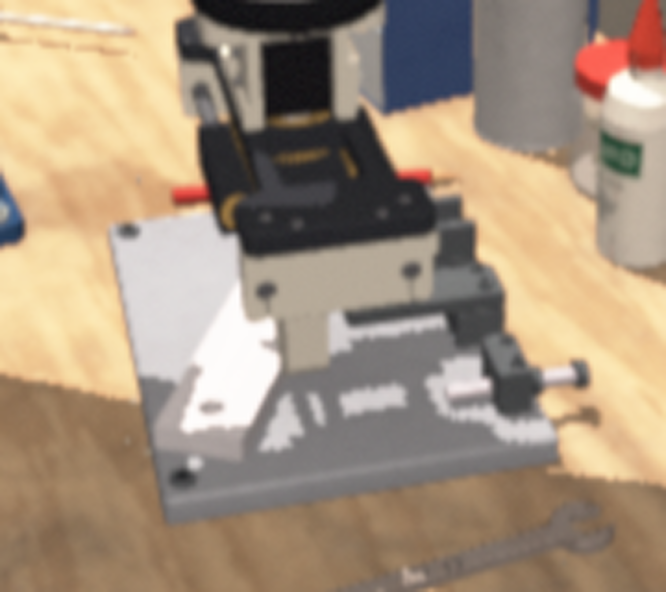

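Run:
```python
from h import *
d=np.load('jig.npz');t,th=d['t'],float(d['th']);c,q=np.cos(th),np.sin(th);R=np.array([[c,-q],[q,c]])
f=lambda x,y:((x+.5)/3.7-.5+140,(y+.5)/3.7-.5+150)
for k,p,z in [('fing L',(283,370),21),('fing R',(328,370),21),('barA top',(243,432),27),('barA bot',(242,458),15),('barB top',(160,425),27),('barB bot',(160,447),15),('hole',(210,407),27),('tip',(450,389),21),('pcorner',(165,500),15)]:
    w=onz('side',f(*p),z);print(k,w.round(1),(R.T@(w[:2]-t)).round(1))
s=state();print('tcp',(R.T@(s['position'][:2]-t)).round(1),s['position'])
print('hole before', (R.T@(onz('side',S(186,375),27)[:2]-t)).round(1),'A',(R.T@(onz('side',S(233,420),27)[:2]-t)).round(1),'B',(R.T@(onz('side',S(112,405),27)[:2]-t)).round(1))
```

```text
fing L [ 507.  -120.6   21. ] [ -45.6 -130.5]
fing R [ 525.7 -129.    21. ] [ -25.7 -135.5]
barA top [ 472.8 -163.5   27. ] [ -71.7 -178.7]
barA bot [ 471.  -165.5   15. ] [ -73.1 -181. ]
barB top [ 441.8 -144.1   27. ] [-105.6 -165.1]
barB bot [ 441.1 -143.7   15. ] [-106.4 -164.8]
hole [ 465.5 -140.9   27. ] [ -82.8 -157.7]
tip [ 570.2 -165.    21. ] [  24.5 -163.1]
pcorner [ 432.4 -178.4   15. ] [-108.9 -200.5]
tcp [ -44.  -168.5] [ 501.91310558 -158.25218339   21.17774965]
hole before [ -82.2 -157.8] A [ -71.3 -184.6] B [-107.4 -167.6]
```

The finger has passed over the bar, so the real fingertips must sit higher than the reported TCP. I'll measure how much by intersecting the side-camera rays with the tool's vertical plane.

Run:
```python
from h import *
d=np.load('jig.npz');t,th=d['t'],float(d['th']);c,q=np.cos(th),np.sin(th);R=np.array([[c,-q],[q,c]])
f=lambda x,y:((x+.5)/3.7-.5+140,(y+.5)/3.7-.5+150)
for p in [(283,368),(328,370)]:
  for z in (21,30,40,50,55):
    w=onz('side',f(*p),z);print(p,z,(R.T@(w[:2]-t)).round(1))
# wrist view now: finger tip top edge
s=state();im=read_camera('wrist');
for u in (240,250,262,268): print(u,[tuple(im[v,u]) for v in range(216,256,4)])
np.savez('w3.npz',position=s['position'],eef_rot=s['eef_rot'])
cv2.imwrite('pics/w3c.png',cv2.resize(im[200:300,190:330,::-1],None,fx=5,fy=5,interpolation=cv2.INTER_CUBIC))
```

```text
(283, 368) 21 [ -45.3 -129. ]
(283, 368) 30 [ -47.2 -141.3]
(283, 368) 40 [ -49.4 -154.9]
(283, 368) 50 [ -51.6 -168.6]
(283, 368) 55 [ -52.7 -175.5]
(328, 370) 21 [ -25.7 -135.5]
(328, 370) 30 [ -28.  -147.7]
(328, 370) 40 [ -30.6 -161.3]
(328, 370) 50 [ -33.2 -174.8]
(328, 370) 55 [ -34.4 -181.6]
240 [(np.uint8(126), np.uint8(125), np.uint8(121)), (np.uint8(185), np.uint8(182), np.uint8(177)), (np.uint8(183), np.uint8(182), np.uint8(176)), (np.uint8(112), np.uint8(107), np.uint8(95)), (np.uint8(110), np.uint8(102), np.uint8(90)), (np.uint8(110), np.uint8(105), np.uint8(92)), (np.uint8(112), np.uint8(107), np.uint8(94)), (np.uint8(112), np.uint8(106), np.uint8(94)), (np.uint8(113), np.uint8(107), np.uint8(93)), (np.uint8(37), np.uint8(37), np.uint8(38))]
250 [(np.uint8(130), np.uint8(128), np.uint8(123)), (np.uint8(184), np.uint8(181), np.uint8(175)), (np.uint8(122), np.uint8(118), np.uint8(106)), (np.uint8(113), np.uint8(108), np.uint8(94)), (np.uint8(110), np.uint8(104), np.uint8(93)), (np.uint8(110), np.uint8(105), np.uint8(92)), (np.uint8(110), np.uint8(102), np.uint8(92)), (np.
[... 350 characters left out ...]
 np.uint8(67)), (np.uint8(72), np.uint8(65), np.uint8(59)), (np.uint8(71), np.uint8(65), np.uint8(59)), (np.uint8(67), np.uint8(65), np.uint8(57)), (np.uint8(56), np.uint8(52), np.uint8(43)), (np.uint8(53), np.uint8(51), np.uint8(42))]
268 [(np.uint8(129), np.uint8(128), np.uint8(124)), (np.uint8(131), np.uint8(128), np.uint8(124)), (np.uint8(113), np.uint8(107), np.uint8(96)), (np.uint8(112), np.uint8(107), np.uint8(94)), (np.uint8(111), np.uint8(105), np.uint8(92)), (np.uint8(110), np.uint8(104), np.uint8(93)), (np.uint8(109), np.uint8(105), np.uint8(90)), (np.uint8(110), np.uint8(105), np.uint8(91)), (np.uint8(114), np.uint8(106), np.uint8(94)), (np.uint8(37), np.uint8(38), np.uint8(34))]
```

View pics/w3c.png

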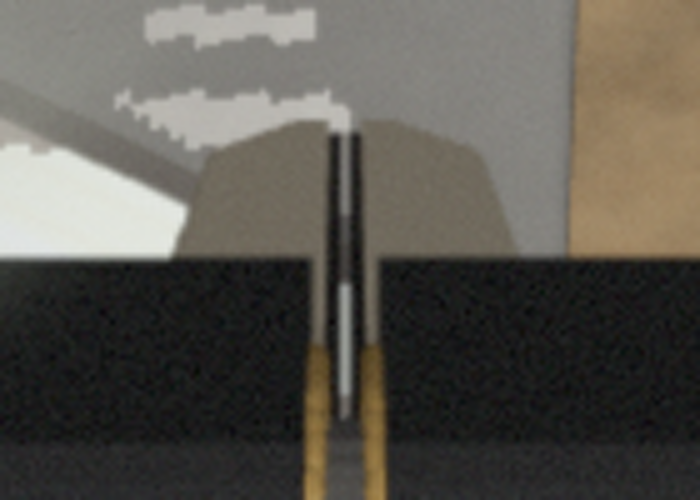

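The crop shows the finger tips ending near row 224 of the wrist image. That and the side view both put the real tips about 28 mm short of the reported TCP. I'll go back over the bar and find the exact length by touching down gently on the bench.

>>> jog_arm([
  [[0,0,0.03],[0,0,0],255],
  [[-0.0153,0.0059,0],[0,0,0],255],
  [[-0.0153,0.0059,0],[0,0,0],255],
  [[-0.0153,0.0059,0],[0,0,0],255],
  [[-0.0153,0.0059,0],[0,0,0],255],
  [[-0.0153,0.0059,0],[0,0,0],255],
  [[-0.0153,0.0059,0],[0,0,0],255],
  [[0,0,-0.03],[0,0,0],255],
  [[0,0,-0.01],[0,0,0],255],
  [[0,0,-0.01],[0,0,0],255],
  [[0,0,-0.005],[0,0,0],255],
  [[0,0,0],[0,0,0],255],
])

```text
time: 6.4
position: [410.1, -122.9, -3.9]
eef_rot: [[0.985, -0.175, -0.0], [-0.175, -0.985, 0.0], [-0.0, -0.0, -1.0]]
ft_force: [-0.1, -0.1, 0.2]
opening: 0.7
gripper_force: 0.0
```

>>> jog_arm([
  [[0,0,-0.008],[0,0,0],255],
  [[0,0,-0.005],[0,0,0],255],
  [[0,0,-0.002],[0,0,0],255],
  [[0,0,-0.001],[0,0,0],255],
  [[0,0,-0.001],[0,0,0],255],
  [[0,0,-0.001],[0,0,0],255],
  [[0,0,-0.001],[0,0,0],255],
])

```text
time: 7.28
position: [410.1, -122.9, -22.7]
eef_rot: [[0.985, -0.175, 0.0], [-0.175, -0.985, -0.0], [0.0, 0.0, -1.0]]
ft_force: [0.2, -0.5, -0.0]
opening: 0.8
gripper_force: 0.0
```

>>> jog_arm([
  [[0,0,-0.001],[0,0,0],255],
  [[0,0,-0.001],[0,0,0],255],
  [[0,0,-0.001],[0,0,0],255],
  [[0,0,-0.001],[0,0,0],255],
])

```text
time: 7.78
position: [410.0, -122.8, -26.8]
eef_rot: [[0.985, -0.175, -0.0], [-0.175, -0.985, 0.0], [-0.0, -0.0, -1.0]]
ft_force: [-0.0, -0.2, 0.0]
opening: 0.4
gripper_force: 0.0
```

>>> jog_arm([
  [[0,0,-0.001],[0,0,0],255],
  [[0,0,-0.001],[0,0,0],255],
  [[0,0,-0.001],[0,0,0],255],
])

```text
time: 8.15
position: [410.1, -122.9, -29.7]
eef_rot: [[0.985, -0.175, 0.0], [-0.175, -0.985, -0.0], [0.0, 0.0, -1.0]]
ft_force: [-3.2, 1.7, 15.9]
opening: 0.4
gripper_force: 7.8
```

Contact came at a TCP height of about −29, so the real tips are 28.7 mm short of the TCP. The gripper body is therefore also lower over the work. I'll push with one finger of a half-open gripper, which keeps the body well away from the lever. First I'll recheck the tip height in that state.

>>> jog_arm([
  [[0,0,0.02],[0,0,0],255],
  [[0,0,0.005],[0,0,0],145],
  [[-0.0026,-0.0143,0],[0,0,0],145],
  [[-0.0026,-0.0143,0],[0,0,0],145],
  [[0,0,0],[0,0,0],145],
  [[0,0,0],[0,0,0],145],
  [[0,0,-0.008],[0,0,0],145],
  [[0,0,-0.004],[0,0,0],145],
  [[0,0,-0.002],[0,0,0],145],
  [[0,0,0],[0,0,0],145],
])

```text
time: 9.4
position: [404.8, -151.2, -19.0]
eef_rot: [[0.985, -0.174, -0.0], [-0.174, -0.985, 0.0], [-0.0, -0.0, -1.0]]
ft_force: [-0.7, 0.8, 0.2]
opening: 40.1
gripper_force: 0.0
```

>>> jog_arm([
  [[0,0,-0.004],[0,0,0],145],
  [[0,0,-0.002],[0,0,0],145],
  [[0,0,-0.001],[0,0,0],145],
  [[0,0,-0.001],[0,0,0],145],
  [[0,0,-0.001],[0,0,0],145],
  [[0,0,-0.001],[0,0,0],145],
])

```text
time: 10.15
position: [404.9, -151.5, -28.8]
eef_rot: [[0.985, -0.175, 0.0], [-0.175, -0.985, -0.0], [0.0, 0.0, -1.0]]
ft_force: [0.5, -0.8, -0.1]
opening: 40.1
gripper_force: 0.0
```

>>> jog_arm([
  [[0,0,0.019],[0,0,0],145],
  [[0.0057,-0.0022,0],[0,0,0],145],
  [[0.0057,-0.0022,0],[0,0,0],145],
  [[0.0038,-0.0014,0],[0,0,0],145],
  [[0.0038,-0.0014,0],[0,0,0],145],
  [[0.0038,-0.0014,0],[0,0,0],145],
  [[0.0038,-0.0014,0],[0,0,0],145],
  [[0.0038,-0.0014,0],[0,0,0],145],
  [[0.0038,-0.0014,0],[0,0,0],145],
  [[0.0038,-0.0014,0],[0,0,0],145],
  [[0.0038,-0.0014,0],[0,0,0],145],
])

```text
time: 11.52
position: [446.9, -167.2, -9.7]
eef_rot: [[0.985, -0.175, 0.0], [-0.175, -0.985, -0.0], [0.0, 0.0, -1.0]]
ft_force: [-1.0, -0.3, -0.7]
opening: 40.2
gripper_force: 0.4
```

>>> jog_arm([
  [[0.0057,-0.0022,0],[0,0,0],145],
  [[0.0057,-0.0022,0],[0,0,0],145],
  [[0.0057,-0.0022,0],[0,0,0],145],
  [[0.0057,-0.0022,0],[0,0,0],145],
  [[0.0057,-0.0022,0],[0,0,0],145],
  [[0.0057,-0.0022,0],[0,0,0],145],
  [[0.0057,-0.0022,0],[0,0,0],145],
])

```text
time: 12.4
position: [486.9, -182.6, -9.8]
eef_rot: [[0.985, -0.175, -0.0], [-0.175, -0.985, -0.0], [-0.0, 0.0, -1.0]]
ft_force: [-1.0, -1.0, -0.2]
opening: 40.2
gripper_force: 0.4
```

Run:
```python
from h import *
s=state();print(s['position'].round(1),s['ft_force'].round(2))
d=np.load('jig.npz');t,th=d['t'],float(d['th']);c,q=np.cos(th),np.sin(th);R=np.array([[c,-q],[q,c]])
print('tcp jig',(R.T@(s['position'][:2]-t)).round(1))
im=read_camera('side')[150:310,140:320,::-1]
cv2.imwrite('pics/s4.png',cv2.resize(im,None,fx=3.7,fy=3.7,interpolation=cv2.INTER_CUBIC))
```

```text
[ 486.9 -182.6   -9.8] [-0.98 -1.03 -0.24]
tcp jig [ -54.5 -195.1]
```

View pics/s4.png

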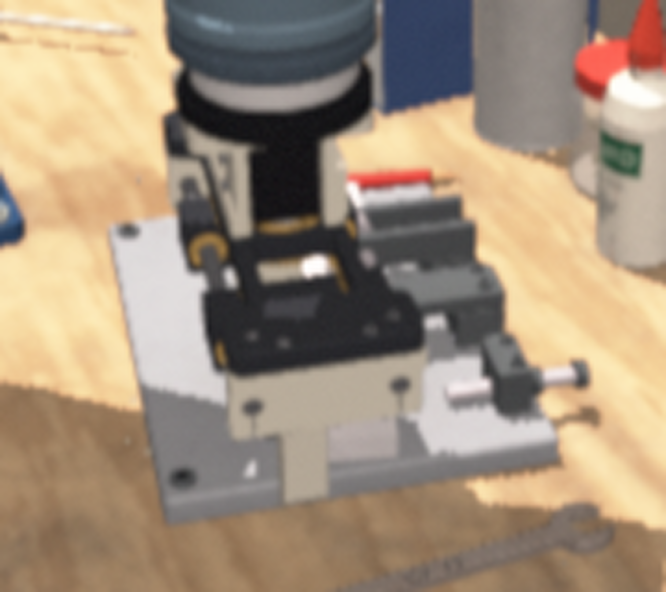

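The side view shows the bar's end (330–395, 420–460) now beyond the finger, so it is swinging. I'll approach the stop slowly.

>>> jog_arm([
  [[0.0039,-0.0007,0],[0,0,0],145],
  [[0.0039,-0.0007,0],[0,0,0],145],
  [[0.0039,-0.0007,0],[0,0,0],145],
  [[0.0039,-0.0007,0],[0,0,0],145],
  [[0.003,-0.0005,0],[0,0,0],145],
  [[0.002,-0.0004,0],[0,0,0],145],
  [[0.001,-0.0002,0],[0,0,0],145],
  [[0.001,-0.0002,0],[0,0,0],145],
])

```text
time: 13.45
position: [509.1, -186.5, -9.8]
eef_rot: [[0.985, -0.175, -0.0], [-0.175, -0.985, 0.0], [-0.0, -0.0, -1.0]]
ft_force: [-0.3, -0.3, 0.4]
opening: 40.6
gripper_force: 0.4
```

>>> jog_arm([
  [[0.001,-0.0002,0],[0,0,0],145],
  [[0.001,-0.0002,0],[0,0,0],145],
  [[0.001,-0.0002,0],[0,0,0],145],
  [[0.001,-0.0002,0],[0,0,0],145],
])

```text
time: 13.95
position: [513.2, -187.4, -9.7]
eef_rot: [[0.985, -0.175, -0.0], [-0.175, -0.985, 0.0], [-0.0, -0.0, -1.0]]
ft_force: [-0.9, -0.7, -0.2]
opening: 40.1
gripper_force: 0.5
```

>>> jog_arm([
  [[0.0005,-0.0001,0],[0,0,0],145],
  [[0.0005,-0.0001,0],[0,0,0],145],
  [[0.0005,-0.0001,0],[0,0,0],145],
])

```text
time: 14.32
position: [513.9, -187.5, -9.8]
eef_rot: [[0.985, -0.174, -0.001], [-0.174, -0.985, 0.0], [-0.002, -0.0, -1.0]]
ft_force: [-5.5, -1.0, 3.1]
opening: 39.9
gripper_force: 2.3
```

>>> jog_arm([
  [[0.0005,-0.0001,0],[0,0,0],145],
  [[0.0005,-0.0001,0],[0,0,0],145],
])

```text
time: 14.58
position: [514.0, -187.5, -9.9]
eef_rot: [[0.985, -0.174, -0.003], [-0.174, -0.985, 0.001], [-0.003, -0.0, -1.0]]
ft_force: [-7.4, -0.9, 5.5]
opening: 40.2
gripper_force: 3.9
```

>>> jog_arm([
  [[0.0005,-0.0001,0.0002],[0,0,0],145],
  [[0.0005,-0.0001,0.0002],[0,0,0],145],
  [[0.0005,-0.0001,0],[0,0,0],145],
])

```text
time: 14.95
position: [514.0, -187.4, -9.8]
eef_rot: [[0.985, -0.174, -0.006], [-0.174, -0.985, 0.002], [-0.006, -0.001, -1.0]]
ft_force: [-10.4, -1.3, 7.2]
opening: 39.9
gripper_force: 5.4
```

>>> jog_arm([
  [[0.0005,-0.0001,0.0002],[0,0,0],145],
  [[0.0005,-0.0001,0.0002],[0,0,0],145],
  [[0.0005,-0.0001,0],[0,0,0],145],
  [[0,0,0],[0,0,0],145],
  [[0,0,0],[0,0,0],145],
  [[0,0,0],[0,0,0],145],
  [[0,0,0],[0,0,0],145],
  [[0,0,0],[0,0,0],145],
  [[0,0,0],[0,0,0],145],
  [[0,0,0],[0,0,0],145],
  [[0,0,0],[0,0,0],145],
])

```text
time: 16.32
position: [514.1, -187.4, -9.8]
eef_rot: [[0.985, -0.173, -0.009], [-0.173, -0.985, 0.002], [-0.009, -0.001, -1.0]]
ft_force: [-13.4, -1.8, 5.7]
opening: 39.9
gripper_force: 6.5
```

Held home for about 1 s at 13 N. I'll withdraw straight back and then lift.

>>> jog_arm([
  [[-0.002,0.0003,0],[0,0,0],145],
  [[-0.002,0.0003,0],[0,0,0],145],
  [[-0.002,0.0003,0],[0,0,0],145],
  [[-0.005,0.0009,0],[0,0,0],145],
  [[-0.015,0.0026,0],[0,0,0],145],
  [[-0.015,0.0026,0],[0,0,0],145],
  [[0,0,0.04],[0,0,0],255],
  [[0,0,0.04],[0,0,0],255],
  [[0,0,0.04],[0,0,0],255],
  [[0,0,0],[0,0,0],255],
])

```text
time: 17.58
position: [479.0, -182.6, 114.3]
eef_rot: [[0.985, -0.175, 0.006], [-0.175, -0.985, -0.004], [0.006, 0.003, -1.0]]
ft_force: [0.2, 0.5, -0.1]
opening: 4.6
gripper_force: 0.0
```

Run:
```python
from h import *
s=state();print(s['position'].round(1),s['ft_force'].round(2))
np.savez('w5.npz',position=s['position'],eef_rot=s['eef_rot'])
d=np.load('jig.npz');t,th=d['t'],float(d['th']);c,q=np.cos(th),np.sin(th);R=np.array([[c,-q],[q,c]])
im=read_camera('wrist')[:,:,::-1];sd=read_camera('side')[165:305,150:310,::-1]
a=np.zeros((384,800,3),np.uint8);a[:,:400]=im[:,0:400];a[:350,400:]=cv2.resize(sd,(400,350),interpolation=cv2.INTER_CUBIC);cv2.imwrite('pics/m5.png',a)
print('tcp jig',(R.T@(s['position'][:2]-t)).round(1))
```

```text
[ 479.  -182.6  114.3] [ 0.23  0.53 -0.11]
tcp jig [ -62.3 -196.4]
```

View pics/m5.png

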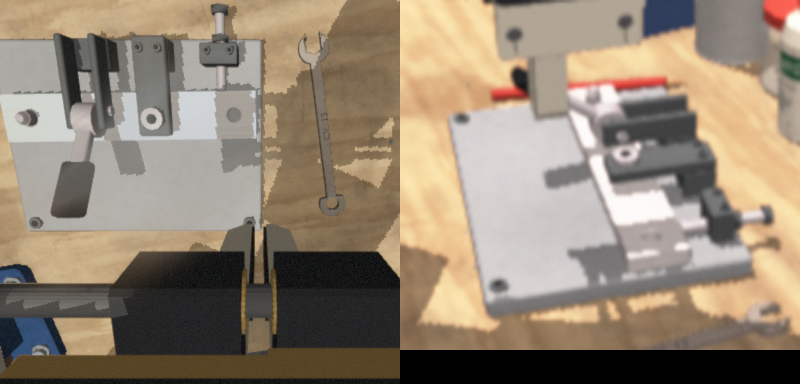

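The combined picture shows the bar square, with its far edge on the screw tip at (220,87), and the lever pad at about (73,190). Next I'll move over the lever pad.

>>> jog_arm([
  [[0.0058,0.0267,0],[0,0,0],255],
  [[0.0058,0.0267,0],[0,0,0],255],
  [[0.0058,0.0267,0],[0,0,0],255],
  [[0.0058,0.0267,0],[0,0,0],255],
  [[0.0058,0.0267,0],[0,0,0],255],
  [[0,0,-0.015],[0,0,0],255],
  [[0,0,-0.015],[0,0,0],255],
  [[0,0,-0.004],[0,0,0],255],
  [[0,0,0],[0,0,0],255],
])

```text
time: 18.8
position: [506.1, -48.6, 76.2]
eef_rot: [[0.984, -0.176, -0.002], [-0.176, -0.984, 0.0], [-0.002, -0.0, -1.0]]
ft_force: [-0.4, 0.7, -0.5]
opening: 0.5
gripper_force: 0.0
```

Run:
```python
from h import *
s=state();w=np.load('w5.npz')
d=np.load('jig.npz');t,th=d['t'],float(d['th']);c,q=np.cos(th),np.sin(th);R=np.array([[c,-q],[q,c]])
print('tcp jig',(R.T@(s['position'][:2]-t)).round(1),s['position'].round(1),s['ft_force'].round(2))
# pad corners seen from wrist in m5: rays in jig frame; intersect with plane jig y=-60
for k,uv in [('outer',(68,217)),('inner',(80,163))]:
    o,dd=ray('wrist',uv,w);o2=R.T@(o[:2]-t);d2=R.T@dd[:2];l=(-60-o2[1])/d2[1]
    print(k,[(R.T@(onz('wrist',uv,z,w)[:2]-t)).round(1).tolist() for z in (70,85,95)])
```

```text
tcp jig [-59.1 -59.8] [506.1 -48.6  76.2] [-0.39  0.67 -0.48]
outer [[-74.5, -45.8], [-69.2, -55.2], [-65.7, -61.4]]
inner [[-31.4, -61.4], [-28.8, -69.8], [-27.1, -75.4]]
```

>>> jog_arm([
  [[0,0,-0.003],[0,0,0],255],
  [[0,0,-0.003],[0,0,0],255],
  [[0,0,-0.003],[0,0,0],255],
  [[0,0,-0.003],[0,0,0],255],
  [[0,0,-0.003],[0,0,0],255],
  [[0,0,-0.003],[0,0,0],255],
])

```text
time: 19.55
position: [506.7, -47.9, 59.2]
eef_rot: [[0.985, -0.174, 0.0], [-0.174, -0.985, -0.0], [0.0, 0.0, -1.0]]
ft_force: [-0.8, -0.2, 3.3]
opening: 0.2
gripper_force: 1.1
```

>>> jog_arm([
  [[0,0,-0.002],[0,0,0],255],
  [[0,0,-0.002],[0,0,0],255],
  [[0,0,-0.002],[0,0,0],255],
  [[0,0,-0.002],[0,0,0],255],
  [[0,0,-0.002],[0,0,0],255],
  [[0,0,-0.002],[0,0,0],255],
  [[0,0,-0.002],[0,0,0],255],
  [[0,0,-0.002],[0,0,0],255],
])

```text
time: 20.55
position: [506.5, -47.9, 42.9]
eef_rot: [[0.985, -0.175, -0.0], [-0.175, -0.985, 0.0], [-0.0, -0.0, -1.0]]
ft_force: [-1.4, 0.5, 2.8]
opening: 0.3
gripper_force: 1.2
```

Still only friction. I'll continue in finer steps with frequent force checks.

>>> jog_arm([
  [[0,0,-0.001],[0,0,0],255],
  [[0,0,-0.001],[0,0,0],255],
  [[0,0,-0.001],[0,0,0],255],
  [[0,0,-0.001],[0,0,0],255],
])

```text
time: 21.05
position: [506.6, -47.9, 39.0]
eef_rot: [[0.985, -0.175, -0.0], [-0.175, -0.985, 0.0], [-0.0, -0.0, -1.0]]
ft_force: [-2.2, 0.0, 2.6]
opening: 0.6
gripper_force: 1.2
```

>>> jog_arm([
  [[0,0,-0.001],[0,0,0],255],
  [[0,0,-0.001],[0,0,0],255],
  [[0,0,-0.001],[0,0,0],255],
])

```text
time: 21.42
position: [506.6, -47.9, 36.0]
eef_rot: [[0.985, -0.175, -0.0], [-0.175, -0.985, 0.0], [-0.0, -0.0, -1.0]]
ft_force: [-2.0, 0.3, 2.7]
opening: 0.2
gripper_force: 1.2
```

>>> jog_arm([
  [[0,0,-0.001],[0,0,0],255],
  [[0,0,-0.001],[0,0,0],255],
  [[0,0,-0.001],[0,0,0],255],
])

```text
time: 21.8
position: [506.6, -47.9, 33.0]
eef_rot: [[0.985, -0.175, -0.0], [-0.175, -0.985, 0.0], [-0.0, -0.0, -1.0]]
ft_force: [-1.1, 0.2, 3.5]
opening: 0.0
gripper_force: 1.2
```

>>> jog_arm([
  [[0,0,-0.001],[0,0,0],255],
  [[0,0,-0.001],[0,0,0],255],
  [[0,0,-0.001],[0,0,0],255],
])

```text
time: 22.18
position: [506.6, -47.9, 30.0]
eef_rot: [[0.985, -0.174, -0.0], [-0.174, -0.985, 0.0], [-0.0, 0.0, -1.0]]
ft_force: [-1.4, -0.4, 2.4]
opening: 0.8
gripper_force: 1.3
```

>>> jog_arm([
  [[0,0,-0.001],[0,0,0],255],
  [[0,0,-0.001],[0,0,0],255],
  [[0,0,-0.001],[0,0,0],255],
])

```text
time: 22.55
position: [506.2, -47.9, 27.1]
eef_rot: [[0.985, -0.175, -0.001], [-0.175, -0.985, 0.0], [-0.001, -0.0, -1.0]]
ft_force: [-3.9, 0.3, 5.7]
opening: 0.5
gripper_force: 2.9
```

>>> jog_arm([
  [[0,0,-0.001],[0,0,0],255],
  [[0,0,-0.001],[0,0,0],255],
])

```text
time: 22.8
position: [505.8, -47.8, 25.3]
eef_rot: [[0.985, -0.174, -0.001], [-0.174, -0.985, 0.0], [-0.001, 0.0, -1.0]]
ft_force: [-4.4, 0.6, 9.5]
opening: 0.2
gripper_force: 4.4
```

The cam has bitten, with 9.5 N at the pad. I'll let go and lift clear.

>>> jog_arm([
  [[0,0,-0.0001],[0,0,0],255],
  [[0,0,0.001],[0,0,0],255],
  [[0,0,0.002],[0,0,0],255],
  [[0,0,0.01],[0,0,0],255],
  [[0,0,0.04],[0,0,0],255],
  [[0,0,0.06],[0,0,0],255],
  [[-0.03,-0.03,0.03],[0,0,0],255],
  [[-0.05,-0.05,0],[0,0,0],255],
  [[-0.03,-0.05,0],[0,0,0],255],
  [[0,0,0],[0,0,0],255],
])

```text
time: 24.05
position: [401.1, -175.4, 168.9]
eef_rot: [[0.984, -0.181, 0.001], [-0.181, -0.984, -0.002], [0.001, 0.002, -1.0]]
ft_force: [0.3, 0.2, -0.4]
opening: 0.7
gripper_force: 0.0
```

Run:
```python
from h import *
s=state();print(s['time'],s['position'].round(1),s['ft_force'].round(2))
d=np.load('jig.npz');t,th=d['t'],float(d['th']);c,q=np.cos(th),np.sin(th);R=np.array([[c,-q],[q,c]])
im=read_camera('wrist');cv2.imwrite('pics/w6.png',im[:,:,::-1])
# bar +x / -x edges: project along jig-x lines at z=27 and report brightness transitions
m=camera_model('wrist');f=192/np.tan(np.radians(m['fovy']/2))
Tm=np.eye(4);Tm[:3,:3]=s['eef_rot'];Tm[:3,3]=s['position'];Ci=np.linalg.inv(Tm@np.array(m['T_tool_cam']))
def px(x,y,z):
    w=np.r_[t+R@np.array([x,y]),z,1];p=Ci@w;return m['cx']+f*p[0]/-p[2],m['cy']-f*p[1]/-p[2]
g=cv2.GaussianBlur(cv2.cvtColor(im,cv2.COLOR_RGB2GRAY),(3,3),0)
for y in (-30,-80,-90,-135,-145,-155,-165,-175,-185):
    row=[]
    for x in range(-32,33,2):
        u,v=px(x,y,27);row.append(int(g[int(round(v)),int(round(u))]) if 0<=u<511 and 0<=v<383 else -1)
    print(y,row)
black=(im.max(2)<60).astype(np.uint8);black[235:]=0
n,l,st,ce=cv2.connectedComponentsWithStats(black)
for i in range(1,n):
    if st[i,4]>150:print('black',st[i],ce[i].round(),(R.T@(onz('wrist',ce[i],50,s)[:2]-t)).round(1))
```

```text
24.05 [ 401.1 -175.4  168.9] [ 0.28  0.23 -0.38]
-30 [170, 170, 170, 169, 170, 162, 138, 207, 208, 208, 208, 208, 208, 208, 207, 207, 207, 207, 207, 206, 207, 207, 207, 208, 207, 207, 198, 166, 162, 163, 165, -1, -1]
-80 [167, 168, 168, 169, 169, 169, 136, 190, 206, 206, 206, 207, 207, 207, 207, 185, 172, 165, 176, 170, 161, 172, 168, 173, 192, 179, 156, 117, 111, 110, 128, -1, -1]
-90 [170, 168, 167, 167, 168, 162, 133, 184, 205, 206, 206, 206, 205, 206, 206, 207, 207, 207, 207, 207, 207, 208, 207, 208, 208, 207, 207, 176, 167, 168, 168, -1, -1]
-135 [168, 168, 167, 167, 168, 168, 149, 147, 205, 208, 208, 208, 208, 208, 209, 209, 209, 208, 209, 209, 209, 209, 208, 208, 208, 208, 208, 190, 168, 167, -1, -1, -1]
-145 [167, 167, 169, 169, 171, 170, 157, 141, 204, 208, 208, 208, 208, 208, 208, 208, 208, 209, 208, 209, 209, 208, 208, 208, 209, 209, 208, 196, 172, 168, -1, -1, -1]
-155 [169, 170, 171, 171, 172, 172, 160, 136, 207, 208, 208, 208, 208, 208, 209, 208, 208, 208, 209, 208, 209, 208, 208, 208, 208, 209, 209, 201, 171, 170, -1, -1, -1]
-165 [172, 171, 171, 170, 169, 169, 162, 131, 206, 209, 209, 209, 208, 209, 209, 209, 208, 209, 208, 208, 209, 208, 208, 209, 209, 209, 208, 203, 188, 187, -1, -1, -1]
-175 [173, 173, 174, 174, 176, 175, 168, 129, 206, 209, 210, 209, 209, 209, 193, 154, 171, 171, 173, 121, 144, 199, 208, 208, 208, 209, 208, 205, 174, 172, -1, -1, -1]
-185 [176, 175, 174, 174, 174, 174, 174, 132, 206, 209, 209, 210, 209, 210, 210, 209, 209, 209, 209, 209, 209, 209, 209, 209, 209, 208, 208, 206, 175, 172, -1, -1, -1]
black [110   0  11  39 237] [115.  19.] [  6.9 -76.7]
black [477  20  35  34 505] [498.  39.] [ -11.4 -418.9]
black [ 92  75  25  45 585] [101.  91.] [-54.  -56.4]
black [  0 197  32  38 776] [ 12. 220.] [-181.8   53.2]
```

The bar's far face runs straight into the screw tip with no dark gap (208→203→188), and the lever has stayed down. Handing in.

```bash
python3 -c "
from station import r
print(r.hand_in())"
```

```text
the job is handed in; nothing more can be done
None
```

I pushed the bar against the stop screw and held it there for about 1 s at 13 N, then pressed the cam lever until it bit at 9.5 N and released it; the last picture showed no visible gap at the stop, and I handed the job in at about 24 s (no verdict was returned).

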